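# Refit the bench dust extractor

## Task

Get the little blue dust extractor ready to run: set the clean white filter cartridge down on the steel spigot in the middle of its seat, then lower the grey hood over it so that both orange lugs go down on the brass pegs and the hood sits flush on the base. Then swing the yellow catch all the way across so that it locks over the hood's tab, and finally push the red-tipped switch lever right over to on, away from the robot's side. Set the filter and hood down without dropping them, and leave the brown used filter and everything else on the bench where it is.

Things in the scene. Friction and masses are not known exactly. Their poses are not given: they have to be found in the camera images.
- extractor: The extractor's base, fixed to the bench: blue box 240 (x) x 220 (y) x 50 mm high, with a black hose outlet (44 mm dia) on its far (+x) face. Origin at the centre of its underside, axes parallel to its sides; its -x side faces the robot, give or take 0.3 rad. Its flat top is 50 mm above the origin.
- seat (a point): Centre of the hood's seat (black disc) on the base's top, 50 mm above the bench, at extractor (30, 0, 50) mm; axes as the extractor's. A steel spigot (25 mm dia, 20 mm tall, top 6 mm tapered to 14 mm) stands here, and two brass pegs (12 mm dia, 18 mm tall, top 6 mm tapered to 6 mm) stand 67 mm from here along +y and -y of the extractor.
- catch_pivot (a point): Vertical pivot axis of the yellow catch on the base's top, at extractor (-35, 30, 50) mm.
- catch_post (a point): Near the top, on the axis, of the catch's upright yellow post (12 mm dia, grip it or push it): the post stands 68 mm from the pivot, from about 70 to 117 mm above the bench; this point is at 117.5 mm. The catch's flat arms (14 mm wide) lie 62 to 70 mm above the bench; the steel pivot boss (18 mm dia) reaches 87 mm.
- catch (a joint): Catch angle, rad: 0 = fully open (post straight to the extractor's +y side of the pivot, nose pointing to -x), 1.571 = fully closed (post straight to -x of the pivot, 45 mm nose lying over the hood's tab). Grows counter-clockwise seen from above. Stiff hinge (0.06 N m), stays where left. It starts at 0 to 0.25, clear of the hood's way.
- power_tip (a point): Centre of the switch lever's red ball (26 mm dia), 60 mm from its horizontal axis, which lies along the extractor's y through extractor (-80, -74, 72) mm. The lever sits on a grey block 70 (x) x 50 (y) x 25 mm on the base's top.
- power (a joint): Switch lever angle, rad: 0 = off, ball leaning 0.5 rad towards the extractor's -x (robot) side; 1.0 = on, ball leaning 0.5 rad to +x. Needs about 1 N at the ball, stays where left. It starts at 0 to 0.1.
- hood: Loose grey hood, 0.35 kg: upright canister, open below, 104 mm dia, 120 mm tall (115 inside), wall 4. Origin: centre of its bottom rim. At the bottom two orange lugs 44 x 36 x 10 mm centred at y = +67 and -67, each with a 15 mm hole for a peg, and two orange tabs (x = +49 to +69 and -49 to -69, 30 wide, 10 thick). Fits either way round: its y along the extractor's y, either sense.
- hood_grip (a point): Centre of the hood's orange bar handle, 151 mm above the hood's origin; axes as the hood's. The bar is 80 (x) x 14 (y) x 14 mm, on two end posts 56 mm apart inside, with a 24 mm gap under the bar.
- clean_filter: The loose clean filter cartridge, 0.12 kg: white pleated cylinder 69 mm dia, 75 mm tall, with a black rim and a black round grip boss (34 mm dia) from 75 to 100 mm on top. Origin at the centre of its underside, where a 30 mm bore, 25 mm deep, goes on the spigot; turned about z any way. Seated, its underside rests on the base's top.
- used_filter: The loose used cartridge, same shape but brown: to be left standing. Origin at the centre of its underside.
- bit_case: Loose green router bit case, 100 x 170 x 44 mm, origin at the centre of its underside. To be left alone.
- edge_guide: Loose aluminium edge guide, bar 25 x 200 x 22 mm with two 100 mm rods along +x, origin under the bar's centre. To be left alone.
- sanding_block: Loose grey sanding block, 110 x 65 x 34 mm, origin at the centre of its underside. To be left alone.
- clamp_a: Loose red spring clamp lying flat, about 145 x 80 x 22 mm, origin on the bench at its pivot. To be left alone.
- clamp_b: Second, like the first. To be left alone.
- square: Loose steel square lying flat, stock 22 x 120 x 16 mm, blade 180 mm along +x, origin under the stock's centre. To be left alone.

How it is judged (in metres and radians):
On the way, in this order (a step that is already met when the one before it is completed fails the run):
1. the clean filter stands on the spigot, down on the base, and is let go, the hood not yet over it (horizontal distance between clean_filter and seat below 0.005 m and z of clean_filter in the frame of seat below 0.003 m and angle between clean_filter's own z axis and vertical below 0.06 rad and contact force between the fingers and clean_filter below 0.3 N and horizontal distance between hood and seat above 0.05 m), for 0.2 s.
2. the hood sits flush on the base over the filter with both lugs on the pegs, and is let go, the catch still open (horizontal distance between each of clean_filter, hood and seat below 0.005 m and z of each of clean_filter, hood in the frame of seat below 0.003 m and angle between clean_filter's own z axis and vertical below 0.06 rad and angle between hood's own z axis and vertical below 0.03 rad and angle between the y axis of hood and the y axis of extractor, either way round below 0.07 rad and contact force between the fingers and hood below 0.3 N and value of joint catch below 0.5 rad), for 0.2 s.
3. the catch is swung fully across, with the switch still off (horizontal distance between hood and seat below 0.005 m and z of hood in the frame of seat below 0.003 m and angle between hood's own z axis and vertical below 0.03 rad and angle between the y axis of hood and the y axis of extractor, either way round below 0.07 rad and value of joint catch above 1.4 rad and value of joint power below 0.4 rad), for 0.1 s.
4. the switch lever is right over at on (value of joint power above 0.9 rad), for 0.1 s.
At the end, for the whole second after the job is handed in: Filter on the spigot (5 mm of centre, 3 mm of the base, 0.06 rad upright); hood on it, on the pegs (5 mm, 3 mm, tilt 0.03, turn 0.07 rad, either way round); both at rest; catch at 1.40 rad or more; lever at 0.9 or more; the rest within 30 mm of their starts and 0.1 rad of upright (horizontal distance between each of clean_filter, hood and seat below 0.005 m and z of each of clean_filter, hood in the frame of seat below 0.003 m and angle between clean_filter's own z axis and vertical below 0.06 rad and angle between hood's own z axis and vertical below 0.03 rad and angle between the y axis of hood and the y axis of extractor, either way round below 0.07 rad and value of joint catch above 1.4 rad and value of joint power above 0.9 rad and linear speed of each of hood, clean_filter below 0.02 m/s and angle between each of used_filter, bit_case, edge_guide, sanding_block, clamp_a, clamp_b, square's own z axis and vertical below 0.1 rad); the robot touches nothing.
It fails at once if the used filter is shifted by more than 30 mm (distance of used_filter from where it was at the start of the episode above 0.03 m).
It fails at once if another thing on the bench is shifted by more than 30 mm (distance of any of bit_case, edge_guide, sanding_block, clamp_a, clamp_b, square from where it was at the start of the episode above 0.03 m).
It fails at once if the hood is dropped (falls freely faster than 0.5 m/s) (linear speed of hood above 0.5 m/s and contact force between the fingers and hood below 0.1 N).
It fails at once if the clean filter is dropped (falls freely faster than 0.5 m/s) (linear speed of clean_filter above 0.5 m/s and contact force between the fingers and clean_filter below 0.1 N).
It also fails if it takes over 72 s, if anything falls off the work surface, if the arm or the gripper's body presses on something with over 40 N, if the wrist force passes 120 N, or if a joint passes its speed limit or range.

## Robot

A 6-joint arm with a two-finger parallel gripper is mounted at the origin on the work surface. World frame = base frame: x ahead of the robot, y to its left, z up, the work surface at z = 0. Lengths are in mm, angles in degrees, forces in N, time in s.
With the tool pointing down it reaches from about 350 to 850 mm from the base axis. Payload 8.1 kg.
Tool frame: the origin (TCP) lies at the very end of the fingers, on their centre line; the grasp point (between the pads) lies behind it (manip.tcp_to_grasp is the z of the grasp point in the tool frame, in mm); z points along the fingers, y is the line along which they close (so a half turn about z gives the same grasp; the last joint's range is limited). The gripper opens to 85 mm and grips with 20 to 120 N. Pads are 22 mm wide; open, the fingers measure 114 mm over their backs; the gripper's body (76 mm by 85 mm) begins 54 mm behind the grasp point. The pads swing forward as they close: fully open they stand 13 mm farther back than shut.
Start: joints at [65.466, 7.471, 85.268, -0, 87.261, -4.893], TCP at [201.654, 565.103, 231.292] pointing down, gripper open.
Joint ranges: [-169.43, 169.43], [-51.17, 129.36], [1.28, 143.12], [-76.62, 256.62], [0, 156.53], [-152.29, 152.29]. Speed limits (degrees/s): [136.94, 136.94, 159.86, 180, 180, 180].

## Interface

Orientations are given as [roll, pitch, yaw] about the fixed x, y, z axes, in that order (R = Rz(yaw) Ry(pitch) Rx(roll)).
In Python, from cell import manip, eyes, hand_in gives the robot as it stands. The module is installed in compiled form; this text tells all that it offers.
- The arm moves only by the shell command python3 -m creep 'ROWS'. ROWS is JSON, a list of rows, each an object with "offset": the shift along the tool's x, y, z as a fraction of full scale, a list of three; "spin": the turn about the tool's z as a fraction of full scale; "jaw": the opening, from -1 (shut) to 1 (fully open). In form: [{"offset": [x, y, z], "spin": spin, "jaw": jaw}, ...]. A call has 1 to 20 rows; each row is the pose to reach, as a shift and turn from the pose commanded when the call began, along the tool's axes at that moment; what a row does not reach only later rows make up. Full scale, the value 1, is 0.2 m for a shift and pi/2 rad for a turn. A row lasts 1/10 s, in which the tool goes at most 50 mm and 8.59 degrees, less where a joint would pass 70% of its speed; a pose out of reach is approached as far as the arm can. A call with a number of a shift or a turn outside -1 to 1 is refused whole. A call with a gripper value outside its range is refused whole. The fingers move at their own pace and stop on an object; the grip force is fixed at half the most. Time passes only in rows, so rows that repeat a pose let the fingers close. It gives the time, the measured TCP pose, the force, the opening and the grip force at its end, in the units of the state.
- manip.get_obs(): the state, without advancing time (a new reading comes with each control period).
- eyes.get_image(name): name is "scene" or "top" or "wrist"; returns (picture, depth): 480x640x3 uint8, blue, green, red; 480x640 float32, mm along the optical axis (not along the pixel's ray), 0 where there is no reading.
- eyes.camera_params(name): a dict with "K" (3x3 intrinsics, pixels), "rvec" (rotation vector, rad) and "tvec" (3), from world to camera coordinates, as OpenCV has them. Camera axes: x right, y down, z forward; pixel columns grow to the right and rows downward; lengths in mm; the calibration is good to about 2 mm. A picture is of the moment at which its call begins: read the wrist's pose just before it. camera_params takes no time and is no camera call; for the wrist camera it gives the pose at the moment of the call.
- hand_in(): hands the job in; it is judged then, once.
The state is a dict: "time_s": time; "joint_positions": joint angles; "dq": joint speeds; "tau": joint torques, N m; "tool_pos": TCP position; "tcp_rot": TCP orientation; "ft_force": force on the tool from outside, world axes, zero at the start; "torque": the same for the moment, N m; "gripper_width": finger opening in mm; "finger_force": force on a finger pad.
Only numpy, scipy, OpenCV 4.12 (cv2) and the standard library are available. Lean on these libraries where they do the work, as an engineer would, in place of code of your own. Each camera call takes 0.05 s, during which the arm holds its last target. There are 200 camera calls.

## Working session

There is one attempt and no reset: what is moved stays moved. The work goes in short steps, Python scripts to look and compute and a shell command to move; the robot and the scene stay as the last step left them, time stands still between calls to the robot, and variables do not carry over. Pictures are saved under pics/ and viewed, at most 11 in all, crops included, and the job is handed in when it is done.

```bash
mkdir -p pics; python3 - <<'E'
from cell import manip, eyes
import cv2, numpy as np
print(manip.get_obs(), manip.tcp_to_grasp)
for n in ["top","scene"]:
    im,d=eyes.get_image(n); cv2.imwrite(f"pics/{n}0.png",im); np.save(f"{n}0.npy",d)
    p=eyes.camera_params(n); R=cv2.Rodrigues(np.array(p["rvec"],float))[0]; print(n,p["K"],-R.T@np.array(p["tvec"]).ravel(), R.tolist())
E
```

```text
{'time_s': 0.0, 'joint_positions': array([ 6.54679369e+01,  7.51752236e+00,  8.53291180e+01, -1.37565035e-03,
        8.72613057e+01, -4.89164290e+00]), 'dq': array([ 0.05884958, -0.02866769,  0.02916224, -0.04605495,  0.00674927,
        0.0013343 ]), 'tau': array([ 1.08987944e-03, -5.69413126e+01, -5.00537968e+01, -1.66920868e-04,
        1.52138004e-02,  3.61003652e-05]), 'tool_pos': array([201.41350723, 564.59927335, 230.22080801]), 'tcp_rot': array([-1.79892330e+02, -7.83577603e-03,  1.60359639e+02]), 'ft_force': array([-0.10301815, -0.28018658,  1.15744135]), 'torque': array([-0.05996463, -0.0602971 ,  0.04772605]), 'finger_force': 0.0, 'gripper_width': 85.4952185632933} -18.700000000000003
top [[470.45459469   0.         322.81358636]
 [  0.         470.45459469 243.09700731]
 [  0.           0.           1.        ]] [ 439.97370937    3.83179423 1499.51215159] [[-0.014334440845277352, -0.9998966618796304, -0.0010905813244652257], [-0.9964978391730773, 0.014375559913837654, -0.08237353823013382], [0.08238070362069569, -9.401667770393002e-05, -0.9966009285726275]]
scene [[469.02905255   0.         307.19830035]
 [  0.         469.02905255 231.66280774]
 [  0.           0.           1.        ]] [1091.66177571  638.62310951 1160.53332547] [[-0.7990339165110977, 0.6011837127766166, 0.011088000588864805], [0.46271929058095923, 0.6265674262390138, -0.6271396323790032], [-0.3839735126140733, -0.4959752048926841, -0.778827925630861]]
```

View pics/top0.png

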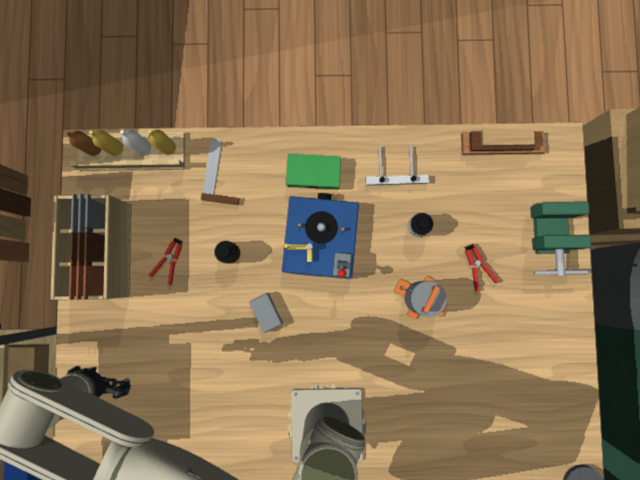

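View pics/scene0.png

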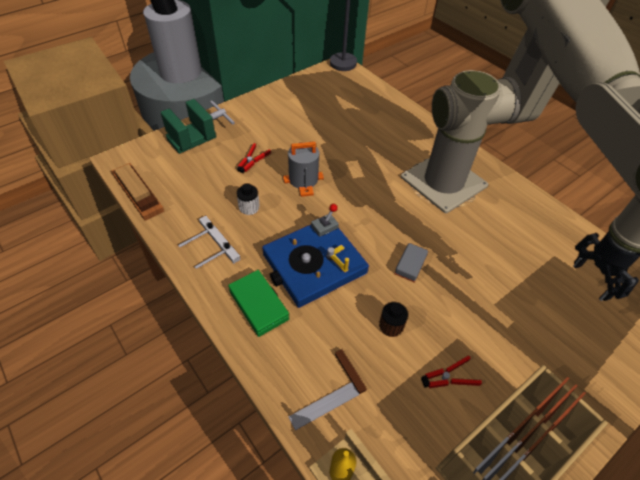

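The top view shows the clean filter at (421,224), hood at (427,298), extractor at (320,238) with seat at (321,227), and used filter at (227,252). The scene view confirms the white filter at (247,198).

```bash
cat > h.py <<'E'
import cv2, numpy as np
from cell import manip, eyes
def cam(n):
    p=eyes.camera_params(n); return np.array(p["K"]),cv2.Rodrigues(np.array(p["rvec"],float))[0],np.array(p["tvec"],float).ravel()
def plane(c,uv,z):
    K,R,t=c; uv=np.atleast_2d(np.asarray(uv,float))
    r=(np.linalg.inv(K)@np.c_[uv,np.ones(len(uv))].T).T@R; o=-R.T@t
    return o+r*((z-o[2])/r[:,2])[:,None]
def cloud(c,d):
    K,R,t=c; v,u=np.mgrid[:480,:640]; r=np.stack([(u-K[0,2])/K[0,0],(v-K[1,2])/K[1,1],np.ones_like(u)],-1)*d[...,None]
    return (r-t)@R
def proj(c,P):
    K,R,t=c; return cv2.projectPoints(np.atleast_2d(np.asarray(P,float)),cv2.Rodrigues(R)[0],t,K,None)[0][:,0]
def blobs(m,amin=8):
    n,l,s,ce=cv2.connectedComponentsWithStats(m.astype(np.uint8)); return [(l==i,s[i,4],ce[i]) for i in range(1,n) if s[i,4]>=amin]
E
python3 - <<'E'
from h import *
c=cam("top"); im=cv2.imread("pics/top0.png"); d=np.load("top0.npy"); P=cloud(c,d)
hsv=cv2.cvtColor(im,cv2.COLOR_BGR2HSV); H,S,V=hsv[...,0].astype(int),hsv[...,1],hsv[...,2]
def show(n,m,z,a=8):
    for b,ar,ce in blobs(m,a): print(n,ar,ce.round(1),plane(c,ce,z)[0].round(1),'z',np.percentile(P[b][:,2],[10,50,90]).round(1))
win=lambda u0,u1,v0,v1:(np.mgrid[:480,:640][1]>u0)&(np.mgrid[:480,:640][1]<u1)&(np.mgrid[:480,:640][0]>v0)&(np.mgrid[:480,:640][0]<v1)
w=win(400,440,200,245); show('boss',w&(P[...,2]>90),100); show('rimblk',w&(P[...,2]>60)&(P[...,2]<90),75)
w=win(275,365,190,290); 
blue=w&(H>100)&(H<125)&(S>120)&(V>60)
rect=cv2.minAreaRect(np.argwhere(blue&(P[...,2]>40)&(P[...,2]<60))[:,::-1].astype(np.float32)); print(rect,plane(c,cv2.boxPoints(rect),50).round(1))
show('black',w&(V<50),50); show('yellow',w&(H>18)&(H<35)&(S>120)&(V>110),66); show('red',w&((H<6)|(H>174))&(S>150)&(V>90),130,4)
show('steel',w&(S<70)&(V>110)&(P[...,2]<85),70,4)
w=win(385,455,265,325); m=w&(H>3)&(H<17)&(S>170)&(V>130); show('orange low',m&(P[...,2]<60),10); show('bar',m&(P[...,2]>135),158)
b=m&(P[...,2]>135); r=cv2.minAreaRect(np.argwhere(b)[:,::-1].astype(np.float32)); print(r,plane(c,cv2.boxPoints(r),158).round(1))
cv2.imwrite('pics/c.png',np.hstack([cv2.resize(im[185:285,275:365],None,fx=4,fy=4),cv2.resize(im[205:330,380:460],None,fx=3.2,fy=3.2)]))
E
```

```text
boss 104 [422.7 222.9] [ 612.  -296.4  100. ] z [ 94.1  98.  102.1]
rimblk 310 [420.5 224.1] [ 611.6 -295.    75. ] z [70.6 75.1 79.6]
((319.9404602050781, 236.6350555419922), (69.50770568847656, 76.44603729248047), 5.355824947357178) [[ 474.1  131.2   50. ]
 [ 710.7  107.3   50. ]
 [ 687.2 -108.1   50. ]
 [ 451.1  -81.3   50. ]]
black 61 [324.4 196.1] [706.8  -3.3  50. ] z [35.3 42.6 47.7]
black 702 [321.  227.1] [609.6   8.6  50. ] z [45.3 49.1 53.2]
yellow 83 [295.1 246.4] [549.7  88.6  66. ] z [ 64.8  69.3 115.1]
yellow 37 [309.1 254.8] [523.3  46.2  66. ] z [65.3 69.1 72.5]
red 49 [341.4 272.8] [465.8 -49.1 130. ] z [130.1 134.2 138.7]
steel 4 [304.5 197. ] [701.1  57.9  70. ] z [-5.8 -1.2  3.6]
steel 9 [288. 205.] [677.  108.9  70. ] z [43.6 44.3 46.9]
steel 18 [286.5 219.5] [632.2 113.8  70. ] z [43.4 47.3 50.4]
steel 42 [320.3 226.7] [608.7  10.6  70. ] z [62.6 66.9 71.4]
steel 16 [284.8 237.3] [577.5 119.6  70. ] z [40.4 47.1 49.1]
steel 23 [309.1 245.6] [551.2  45.5  70. ] z [50.1 81.9 84.7]
steel 17 [296. 244.] [556.6  85.5  70. ] z [45.1 48.2 50.6]
steel 8 [283.  252.5] [531.2 125.3  70. ] z [38.1 44.1 46. ]
steel 18 [296.5 249. ] [541.3  84.1  70. ] z [63.7 67.2 71.8]
steel 168 [339.6 260.9] [503.1 -46.5  70. ] z [70.4 73.9 77.7]
steel 12 [281.8 263.5] [497.7 129.1  70. ] z [ 9.3 44.3 49.4]
steel 23 [347.  272.5] [467.5 -68.4  70. ] z [69.1 74.5 78.2]
orange low 19 [428.3 278.6] [ 445.8 -327.7   10. ] z [ 3.6  9.6 12.7]
orange low 102 [401.2 287.1] [ 420.4 -241.4   10. ] z [ 5.   8.3 12.7]
orange low 42 [412.2 314.1] [ 335.4 -273.6   10. ] z [ 3.4  9.5 14.7]
orange low 9 [442.  312.6] [ 339.  -367.1   10. ] z [ 6.9  8.8 13.1]
bar 115 [430.7 298.9] [ 387.7 -299.6  158. ] z [152.5 156.9 160.5]
((417.3065490722656, 299.34307861328125), (23.82913589477539, 41.98467254638672), 88.45184326171875) [[ 420.  -202.2  158. ]
 [ 421.5 -321.4  158. ]
 [ 354.4 -320.9  158. ]
 [ 353.  -202.2  158. ]]
```

View pics/c.png

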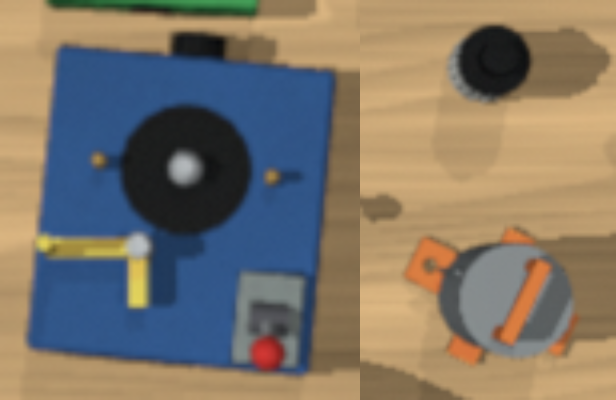

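The crop shows the seat disc with spigot at (185,168), pegs at (98,160)/(272,176), the open catch, and the red ball at (267,353). On the right are the clean filter and the hood with its bar oblique. Moving to above the filter.

```bash
R='x'
python3 -m creep '[{"offset":[-0.85,-0.84,0],"spin":0,"jaw":1},{"offset":[-0.85,-0.84,0],"spin":0,"jaw":1},{"offset":[-0.85,-0.84,0],"spin":0,"jaw":1},{"offset":[-0.85,-0.84,0],"spin":0,"jaw":1},{"offset":[-0.85,-0.84,0],"spin":0,"jaw":1},{"offset":[-0.85,-0.84,0],"spin":0,"jaw":1},{"offset":[-0.85,-0.84,0],"spin":0,"jaw":1},{"offset":[-0.85,-0.84,0],"spin":0,"jaw":1}]'
python3 -m creep '[{"offset":[-0.85,-0.84,0],"spin":0,"jaw":1},{"offset":[-0.85,-0.84,0],"spin":0,"jaw":1},{"offset":[-0.85,-0.84,0],"spin":0,"jaw":1},{"offset":[-0.85,-0.84,0],"spin":0,"jaw":1},{"offset":[-0.85,-0.84,0],"spin":0,"jaw":1},{"offset":[-0.85,-0.84,0],"spin":0,"jaw":1},{"offset":[-0.85,-0.84,0],"spin":0,"jaw":1},{"offset":[-0.85,-0.84,0],"spin":0,"jaw":1}]'
```

```text
time_s: 0.9
tool_pos: [304.9, 350.4, 231.2]
tcp_rot: [180.0, -0.0, 160.4]
ft_force: [-0.4, 0.1, 0.6]
gripper_width: 85.7
finger_force: 0.0
time_s: 1.7
tool_pos: [408.5, 135.8, 231.1]
tcp_rot: [180.0, -0.0, 160.5]
ft_force: [-0.6, 0.5, -0.3]
gripper_width: 85.5
finger_force: 0.0
```

```bash
python3 -m creep '[{"offset":[-0.78,-0.39,-0.5],"spin":0,"jaw":1},{"offset":[-0.78,-0.39,-0.5],"spin":0,"jaw":1},{"offset":[-0.78,-0.39,-0.5],"spin":0,"jaw":1},{"offset":[-0.78,-0.39,-0.5],"spin":0,"jaw":1},{"offset":[-0.78,-0.39,-0.5],"spin":0,"jaw":1},{"offset":[-0.78,-0.39,-0.5],"spin":0,"jaw":1},{"offset":[-0.78,-0.39,-0.5],"spin":0,"jaw":1},{"offset":[-0.78,-0.39,-0.5],"spin":0,"jaw":1}]'
python3 - <<'E'
from h import *
c=cam("wrist"); im,d=eyes.get_image("wrist"); K,R,t=c
cv2.imwrite("pics/w1.png",im); np.savez("w1.npz",K=K,R=R,t=t,d=d)
print(-R.T@t,R.round(2).tolist(),K[0,0], proj(c,[[609.5,9.5,50],[612,-296,100]]))
E
```

```text
time_s: 2.5
tool_pos: [528.7, 10.2, 330.4]
tcp_rot: [-180.0, -0.1, 160.5]
ft_force: [-0.6, 0.4, 0.2]
gripper_width: 85.6
finger_force: 0.0
[453.42476633  36.74233854 473.41724693] [[0.33, 0.94, -0.0], [0.9, -0.32, 0.31], [0.29, -0.1, -0.95]] 360.58424917983905 [[347.4159049  249.67872597]
 [110.74790425 345.0922094 ]]
```

View pics/w1.png

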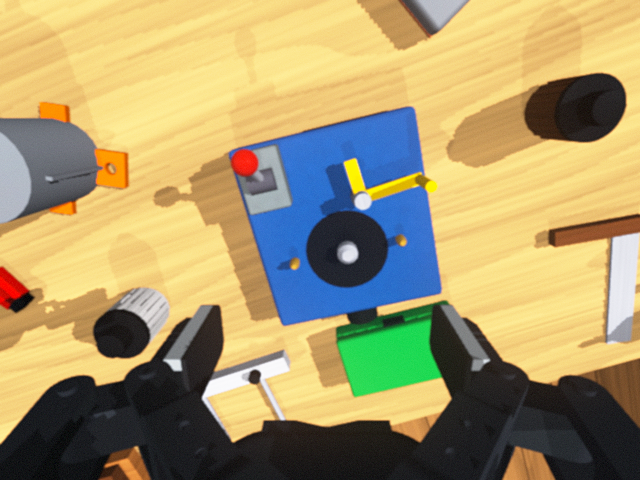

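The wrist view shows the spigot at (347,251), pegs at (294,264) and (402,240), catch post at (430,184), red ball at (244,162), and clean filter boss at (112,338).

```bash
cat >> h.py <<'E'
def masks(im):
    hsv=cv2.cvtColor(im,cv2.COLOR_BGR2HSV); return hsv[...,0].astype(int),hsv[...,1].astype(int),hsv[...,2].astype(int)
def win(u0,u1,v0,v1):
    m=np.zeros((480,640),bool); m[v0:v1,u0:u1]=1; return m
def go(xyz,dyaw=0):
    o=manip.get_obs(); y=np.radians(o["tcp_rot"][2]); d=np.array(xyz)-o["tool_pos"]
    print("move", (np.array([d[0]*np.cos(y)+d[1]*np.sin(y), d[0]*np.sin(y)-d[1]*np.cos(y), -d[2]])/200).round(3),"from",o["tool_pos"].round(1),o["tcp_rot"].round(1),"spin",-dyaw/90)
E
python3 - <<'E'
from h import *
z=np.load("w1.npz"); c=(z["K"],z["R"],z["t"]); P=cloud(c,z["d"]); im=cv2.imread("pics/w1.png"); H,S,V=masks(im)
def show(n,m,zz,a=10):
    for b,ar,ce in blobs(m,a): print(n,ar,ce.round(1),plane(c,ce,zz)[0].round(1),'z',np.percentile(P[b][:,2],[10,50,90]).round(1))
w=win(300,392,205,290); b=max(blobs(w&(V<60)),key=lambda q:q[1])[0]
hull=cv2.convexHull(np.argwhere(b)[:,::-1].astype(np.int32)); e=cv2.fitEllipse(hull); print(e,'disc',plane(c,e[0],50))
show('spig top',win(325,370,230,270)&(P[...,2]>66.5),70)
show('peg',(win(285,305,250,275)|win(392,412,230,250))&(H>8)&(H<35)&(S>70)&(V>60),62)
show('red',win(225,265,145,180)&((H<6)|(H>174))&(S>130),125)
show('post',win(415,445,170,200)&(P[...,2]>110),117)
show('pivot',win(350,375,190,212)&(P[...,2]>80),87)
w=win(80,190,280,365); show('boss',w&(P[...,2]>96)&(P[...,2]<110),100,50); show('rim',w&(P[...,2]>55)&(P[...,2]<90)&(V<60),75,50)
w=win(220,450,100,330)&(H>100)&(H<125)&(S>110)&(P[...,2]>44)
cn=max(cv2.findContours(w.astype(np.uint8),cv2.RETR_EXTERNAL,cv2.CHAIN_APPROX_NONE)[0],key=cv2.contourArea)[:,0]
r=cv2.minAreaRect(plane(c,cn,50)[:,:2].astype(np.float32)); print(r)
E
```

```text
((346.5902099609375, 248.44505310058594), (74.59713745117188, 79.1769790649414), 83.69328308105469) disc [[607.59790793   9.04818038  50.        ]]
spig top 215 [347.4 254.4] [607.8   8.9  70. ] z [67.1 69.5 70.9]
peg 83 [400.7 240. ] [614.8  74.7  62. ] z [56.4 65.  68.5]
peg 81 [294.2 263.2] [600.1 -57.1  62. ] z [56.7 64.4 68.5]
red 564 [244.3 162.6] [465.2 -50.2 125. ] z [130.8 135.5 138.3]
post 137 [430.4 185.8] [548.2 113.  117. ] z [113.9 117.5 118.7]
pivot 230 [362.8 200.7] [547.4  45.7  87. ] z [85.6 86.8 87.8]
boss 564 [110.5 345.6] [ 612.5 -296.6  100. ] z [ 98.7 100.1 101.2]
rim 1448 [124.1 329.3] [ 607.7 -290.4   75. ] z [74.7 76.3 81.1]
((578.844482421875, 11.961326599121094), (214.67425537109375, 238.48703002929688), 83.6355209350586)
```

```bash
python3 -c "
from h import *
go([612.5,-296.6,170])"
```

```text
move [-0.907 -1.305  0.803] from [528.8  10.  330.6] [-1.800e+02 -1.000e-01  1.605e+02] spin 0.0
```

```bash
python3 -m creep '[{"offset":[-0.6,-0.9,0],"spin":0,"jaw":1},{"offset":[-0.6,-0.9,0],"spin":0,"jaw":1},{"offset":[-0.6,-0.9,0],"spin":0,"jaw":1},{"offset":[-0.6,-0.9,0],"spin":0,"jaw":1},{"offset":[-0.6,-0.9,0],"spin":0,"jaw":1},{"offset":[-0.6,-0.9,0],"spin":0,"jaw":1},{"offset":[-0.6,-0.9,0],"spin":0,"jaw":1},{"offset":[-0.6,-0.9,0],"spin":0,"jaw":1}]'
python3 -m creep '[{"offset":[-0.307,-0.405,0.3],"spin":0,"jaw":1},{"offset":[-0.307,-0.405,0.3],"spin":0,"jaw":1},{"offset":[-0.307,-0.405,0.5],"spin":0,"jaw":1},{"offset":[-0.307,-0.405,0.803],"spin":0,"jaw":1},{"offset":[-0.307,-0.405,0.803],"spin":0,"jaw":1},{"offset":[-0.307,-0.405,0.803],"spin":0,"jaw":1},{"offset":[-0.307,-0.405,0.803],"spin":0,"jaw":1},{"offset":[-0.307,-0.405,0.803],"spin":0,"jaw":1}]'
python3 - <<'E'
from h import *
c=cam("wrist"); im,d=eyes.get_image("wrist"); P=cloud(c,d); cv2.imwrite("pics/w2.png",im); q=proj(c,[612.5,-296.6,100])[0]; print(q)
H,S,V=masks(im); near=np.hypot(P[...,0]-612.5,P[...,1]+296.6)<30
for b,a,ce in blobs(near&(P[...,2]>96)&(P[...,2]<104),50): print(a,ce,plane(c,ce,100))
go([612.5,-296.6,77])
E
```

```text
time_s: 3.35
tool_pos: [582.1, -199.5, 331.5]
tcp_rot: [180.0, 0.0, 160.5]
ft_force: [-0.4, 0.1, 1.3]
gripper_width: 85.7
finger_force: 0.0
time_s: 4.15
tool_pos: [614.9, -298.6, 175.4]
tcp_rot: [-179.9, 0.4, 160.4]
ft_force: [0.9, -0.1, 1.0]
gripper_width: 85.3
finger_force: 0.0
[328.23022495 243.40464215]
2023 [325.74542758 244.28917449] [[ 612.53387314 -298.30442792  100.        ]]
move [0.014 0.006 0.491] from [ 614.7 -298.7  175.1] [-179.9    0.4  160.4] spin 0.0
```

View pics/w2.png

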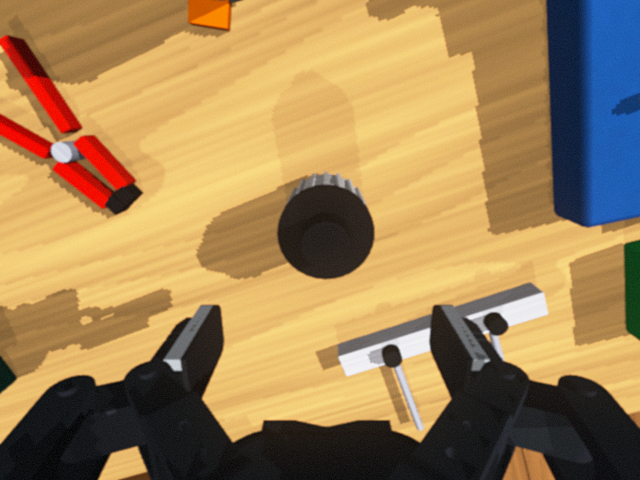

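The filter is centred at pixel (326,244), clear of the fingers on both sides. The edge guide is low. Descending.

```bash
python3 -m creep '[{"offset":[0.0,0.0,0.15],"spin":0,"jaw":1},{"offset":[0.0,0.0,0.3],"spin":0,"jaw":1},{"offset":[0.0,0.0,0.38],"spin":0,"jaw":1},{"offset":[0,0,0.38],"spin":0,"jaw":1},{"offset":[0,0,0.38],"spin":0,"jaw":1}]'
python3 -c "
from h import *
go([612.5,-298,77])"
```

```text
time_s: 4.7
tool_pos: [613.4, -298.6, 96.2]
tcp_rot: [-180.0, 0.1, 160.4]
ft_force: [-0.2, -0.2, 1.3]
gripper_width: 85.3
finger_force: 0.0
move [0.005 0.002 0.096] from [ 613.4 -298.6   96.2] [-1.800e+02  1.000e-01  1.604e+02] spin 0.0
```

```bash
python3 -m creep '[{"offset":[0.004,0.002,0.05],"spin":0,"jaw":1},{"offset":[0.004,0.002,0.095],"spin":0,"jaw":1},{"offset":[0.004,0.002,0.095],"spin":0,"jaw":1},{"offset":[0.004,0.002,0.095],"spin":0,"jaw":-1},{"offset":[0.004,0.002,0.095],"spin":0,"jaw":-1},{"offset":[0.004,0.002,0.095],"spin":0,"jaw":-1},{"offset":[0.004,0.002,0.095],"spin":0,"jaw":-1},{"offset":[0.004,0.002,0.095],"spin":0,"jaw":-1},{"offset":[0.004,0.002,0.095],"spin":0,"jaw":-1},{"offset":[0.004,0.002,0.095],"spin":0,"jaw":-1},{"offset":[0.004,0.002,0.095],"spin":0,"jaw":-1}]'
python3 -c "
from h import *
go([612.5,-298,77])"
```

```text
time_s: 5.8
tool_pos: [612.6, -298.0, 76.4]
tcp_rot: [-180.0, 0.1, 160.4]
ft_force: [0.2, -2.3, 5.7]
gripper_width: 32.1
finger_force: 59.8
move [ 0.    -0.    -0.003] from [ 612.6 -298.    76.4] [-1.800e+02  1.000e-01  1.604e+02] spin 0.0
```

```bash
python3 -m creep '[{"offset":[0,0,-0.1],"spin":0,"jaw":-1},{"offset":[0,0,-0.3],"spin":0,"jaw":-1},{"offset":[0,0,-0.5],"spin":0,"jaw":-1},{"offset":[0.1,0.25,-0.5],"spin":0,"jaw":-1},{"offset":[0.2,0.5,-0.5],"spin":0,"jaw":-1},{"offset":[0.3,0.75,-0.5],"spin":0,"jaw":-1},{"offset":[0.3,0.85,-0.5],"spin":0,"jaw":-1},{"offset":[0.3,0.85,-0.5],"spin":0,"jaw":-1}]'
python3 -c "
from h import *
go([607.8,8.9,176])"
```

```text
time_s: 6.6
tool_pos: [612.5, -112.5, 174.8]
tcp_rot: [179.9, -0.1, 160.6]
ft_force: [-0.6, -0.5, -1.6]
gripper_width: 32.3
finger_force: 60.0
move [ 0.224  0.565 -0.006] from [ 612.5 -112.5  174.8] [ 1.799e+02 -1.000e-01  1.606e+02] spin 0.0
```

```bash
python3 -m creep '[{"offset":[0.1,0.2,0],"spin":0,"jaw":-1},{"offset":[0.2,0.4,0],"spin":0,"jaw":-1},{"offset":[0.224,0.565,0],"spin":0,"jaw":-1},{"offset":[0.224,0.565,0],"spin":0,"jaw":-1},{"offset":[0.224,0.565,0],"spin":0,"jaw":-1},{"offset":[0.224,0.565,0],"spin":0,"jaw":-1},{"offset":[0.224,0.565,0],"spin":0,"jaw":-1}]'
python3 - <<'E'
from h import *
c=cam("wrist"); im,d=eyes.get_image("wrist"); P=cloud(c,d); cv2.imwrite("pics/w3.png",im)
go([607.8,8.9,127.5])
H,S,V=masks(im)
for b,a,ce in blobs((H>8)&(H<35)&(S>70)&(V>60)&(P[...,2]>55)&(P[...,2]<125)): print(a,ce,np.median(P[b],0).round(1),plane(c,ce,62)[0].round(1))
E
```

```text
time_s: 7.3
tool_pos: [608.4, 2.7, 175.3]
tcp_rot: [-180.0, -0.0, 160.3]
ft_force: [0.6, 0.2, -1.1]
gripper_width: 32.5
finger_force: 60.1
move [0.013 0.028 0.24 ] from [608.4   2.8 175.4] [-180.    -0.   160.3] spin 0.0
14 [146.42857143  27.28571429] [465.3 -37.3 123.5] [444.  -58.5  62. ]
10 [149.7  38.8] [469.8 -38.5 122.8] [450.5 -59.7  62. ]
4298 [405.54257794 100.12936249] [545.2  78.4  70.1] [540.4  83.   62. ]
219 [422.56164384 207.67123288] [614.5  74.1  65.5] [615.4  74.7  62. ]
212 [248.81132075 247.1509434 ] [599.9 -55.6  65. ] [600.7 -56.9  62. ]
```

View pics/w3.png

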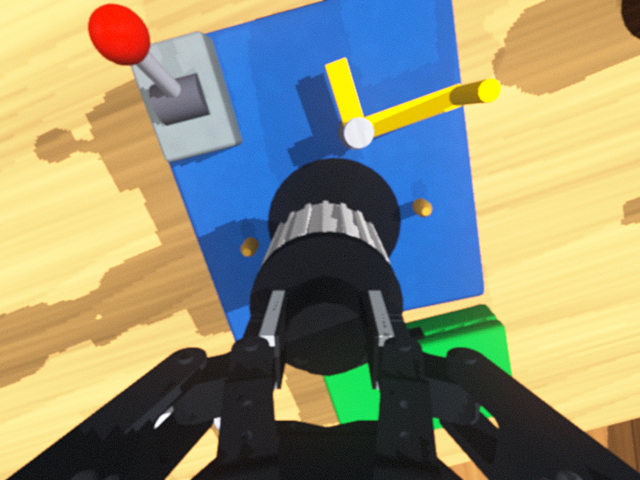

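The filter hangs above the disc. The pegs at (249,247) and (423,208) give the seat as (608.0, 8.9). Lowering.

```bash
python3 -m creep '[{"offset":[0.013,0.028,0],"spin":0,"jaw":-1},{"offset":[0.013,0.028,0.05],"spin":0,"jaw":-1},{"offset":[0.013,0.028,0.1],"spin":0,"jaw":-1},{"offset":[0.013,0.028,0.12],"spin":0,"jaw":-1},{"offset":[0.013,0.028,0.12],"spin":0,"jaw":-1}]'
python3 -c "
from h import *
go([608,8.9,126.5])"
```

```text
time_s: 7.85
tool_pos: [606.9, 10.3, 149.9]
tcp_rot: [-180.0, -0.2, 160.4]
ft_force: [0.7, -0.7, -1.2]
gripper_width: 32.3
finger_force: 60.1
move [-0.007 -0.005  0.117] from [606.9  10.3 149.9] [-180.    -0.2  160.4] spin 0.0
```

```bash
python3 -m creep '[{"offset":[-0.006,-0.006,0.0],"spin":0,"jaw":-1},{"offset":[-0.006,-0.006,0.04],"spin":0,"jaw":-1},{"offset":[-0.006,-0.006,0.08],"spin":0,"jaw":-1},{"offset":[-0.006,-0.006,0.11],"spin":0,"jaw":-1},{"offset":[-0.006,-0.006,0.118],"spin":0,"jaw":-1},{"offset":[-0.006,-0.006,0.118],"spin":0,"jaw":-1}]'
python3 -c "
from h import *
go([608,8.9,126.5])"
```

```text
time_s: 8.45
tool_pos: [608.3, 8.8, 127.4]
tcp_rot: [-180.0, -0.1, 160.4]
ft_force: [0.4, 0.3, -1.3]
gripper_width: 32.4
finger_force: 60.1
move [0.002 0.    0.005] from [608.3   8.8 127.4] [-1.800e+02 -1.000e-01  1.604e+02] spin 0.0
```

```bash
python3 -m creep '[{"offset":[0,0,0.006],"spin":0,"jaw":-1},{"offset":[0,0,0.006],"spin":0,"jaw":-1},{"offset":[0,0,0.006],"spin":0,"jaw":0.2},{"offset":[0,0,0.006],"spin":0,"jaw":0.2},{"offset":[0,0,0.006],"spin":0,"jaw":0.2},{"offset":[0,0,0.006],"spin":0,"jaw":0.2},{"offset":[0,0,0.006],"spin":0,"jaw":0.2},{"offset":[0,0,-0.1],"spin":0,"jaw":0.2},{"offset":[0,0,-0.3],"spin":0,"jaw":1},{"offset":[0,0,-0.5],"spin":0,"jaw":1},{"offset":[0,0,-0.7],"spin":0,"jaw":1},{"offset":[0,0,-0.7],"spin":0,"jaw":1},{"offset":[0,0,-0.7],"spin":0,"jaw":1}]'
python3 - <<'E'
from h import *
c=cam("wrist"); im,d=eyes.get_image("wrist"); P=cloud(c,d); cv2.imwrite("pics/w4.png",im)
near=np.hypot(P[...,0]-608,P[...,1]-9)<40
for z in (150,125):
  for b,a,ce in blobs(near&(abs(P[...,2]-z)<4),50): print(z,a,ce,plane(c,ce,z)[0].round(1),np.median(P[b],0).round(1))
go([388,-300,260],-9)
E
```

```text
time_s: 9.75
tool_pos: [609.6, 8.7, 269.8]
tcp_rot: [179.9, 0.2, 160.4]
ft_force: [0.6, 0.7, -1.3]
gripper_width: 85.5
finger_force: 0.0
150 1455 [325.41168385 227.64054983] [609.3   8.1 150. ] [609.2   8.1 150.2]
125 3672 [325.50462963 215.42728758] [606.6   9.1 125. ] [603.2  11.  126.1]
move [ 0.52  -1.825  0.039] from [608.7   8.7 267.8] [180.    0.  160.4] spin 0.1
```

Filter seated at (609.3, 8.1), boss top at 150.2. Now the hood.

```bash
python3 -m creep '[{"offset":[0.26,-0.92,0],"spin":0.09,"jaw":1},{"offset":[0.26,-0.92,0],"spin":0.09,"jaw":1},{"offset":[0.26,-0.92,0],"spin":0.09,"jaw":1},{"offset":[0.26,-0.92,0],"spin":0.09,"jaw":1},{"offset":[0.26,-0.92,0],"spin":0.09,"jaw":1},{"offset":[0.26,-0.92,0],"spin":0.09,"jaw":1},{"offset":[0.26,-0.92,0],"spin":0.09,"jaw":1}]'
python3 -c "
from h import *
go([388,-300,280],0)"
```

```text
time_s: 10.5
tool_pos: [497.8, -146.3, 266.9]
tcp_rot: [180.0, -0.1, 152.3]
ft_force: [0.0, 1.2, -0.1]
gripper_width: 85.5
finger_force: 0.0
move [ 0.128 -0.935 -0.066] from [ 497.8 -146.3  266.9] [ 1.800e+02 -1.000e-01  1.523e+02] spin 0.0
```

```bash
python3 -m creep '[{"offset":[0.128,-0.935,-0.07],"spin":0,"jaw":1},{"offset":[0.128,-0.935,-0.07],"spin":0,"jaw":1},{"offset":[0.128,-0.935,-0.07],"spin":0,"jaw":1},{"offset":[0.128,-0.935,-0.07],"spin":0,"jaw":1},{"offset":[0.128,-0.935,-0.07],"spin":0,"jaw":1},{"offset":[0.128,-0.935,-0.07],"spin":0,"jaw":1},{"offset":[0.128,-0.935,-0.07],"spin":0,"jaw":1},{"offset":[0.128,-0.935,-0.07],"spin":0,"jaw":1}]'
python3 - <<'E'
from h import *
c=cam("wrist"); im,d=eyes.get_image("wrist"); P=cloud(c,d); cv2.imwrite("pics/w5.png",im)
H,S,V=masks(im); m=(H>3)&(H<17)&(S>150)&(V>90)&(P[...,2]>154.5)&(P[...,2]<163)&(np.hypot(P[...,0]-388,P[...,1]+300)<60)
for b,a,ce in blobs(m,50):
    X=plane(c,np.argwhere(b)[:,::-1],158)[:,:2].astype(np.float32); print(a,cv2.minAreaRect(X),np.percentile(P[b][:,2],[5,50,95]))
m=(P[...,2]>116)&(P[...,2]<124)&(np.hypot(P[...,0]-388,P[...,1]+300)<65)
for b,a,ce in blobs(m,200): print('top',a,cv2.minEnclosingCircle(plane(c,np.argwhere(b)[:,::-1],120)[:,:2].astype(np.float32)))
go([388,-300,160])
E
```

```text
time_s: 11.3
tool_pos: [389.2, -299.4, 281.7]
tcp_rot: [180.0, -0.0, 152.4]
ft_force: [0.8, -0.3, 0.7]
gripper_width: 85.4
finger_force: 0.0
1742 ((386.56951904296875, -302.3605651855469), (13.538351058959961, 79.45012664794922), 62.56727600097656) [156.8096402  158.1963002  159.32190832]
top 8911 ((387.1495361328125, -301.955078125), 51.92383575439453)
move [ 0.004 -0.005  0.609] from [ 389.1 -299.5  281.8] [180.   -0.  152.4] spin 0.0
```

View pics/w5.png

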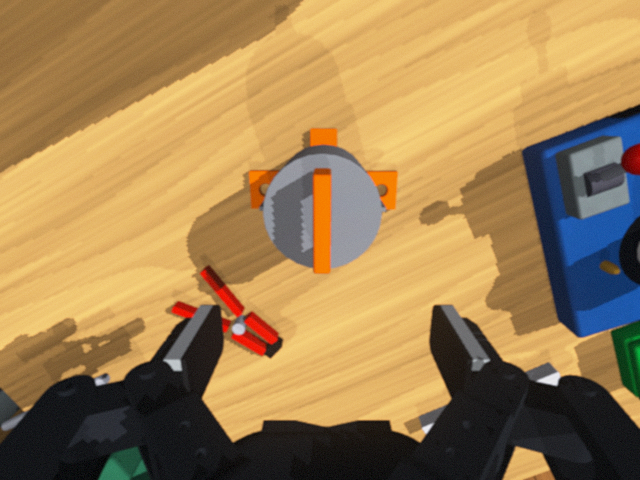

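The bar is centred at (322,222) with the gripper aligned across it; bar centre is (386.8,-302.2) and its short axis lies at 62.6°.

```bash
python3 -c "
from h import *
go([386.8,-302.2,133])"
python3 -m creep '[{"offset":[0.004,0.007,0.2],"spin":0,"jaw":1},{"offset":[0.004,0.007,0.4],"spin":0,"jaw":1},{"offset":[0.004,0.007,0.5],"spin":0,"jaw":1},{"offset":[0.004,0.007,0.5],"spin":0,"jaw":1},{"offset":[0.004,0.007,0.5],"spin":0,"jaw":1}]'
python3 -c "
from h import *
go([386.8,-302.2,133])"
```

```text
move [ 0.004 -0.017  0.744] from [ 389.1 -299.5  281.8] [180.   -0.  152.4] spin 0.0
time_s: 11.85
tool_pos: [388.6, -298.6, 182.7]
tcp_rot: [180.0, -0.0, 152.3]
ft_force: [-0.4, 0.2, 0.9]
gripper_width: 85.6
finger_force: 0.0
move [-0.    -0.02   0.248] from [ 388.6 -298.6  182.7] [180.   -0.  152.3] spin 0.0
```

```bash
python3 -m creep '[{"offset":[0,-0.02,0.1],"spin":0,"jaw":1},{"offset":[0,-0.02,0.2],"spin":0,"jaw":1},{"offset":[0,-0.02,0.247],"spin":0,"jaw":1},{"offset":[0,-0.02,0.247],"spin":0,"jaw":1},{"offset":[0,-0.02,0.247],"spin":0,"jaw":-1},{"offset":[0,-0.02,0.247],"spin":0,"jaw":-1},{"offset":[0,-0.02,0.247],"spin":0,"jaw":-1},{"offset":[0,-0.02,0.247],"spin":0,"jaw":-1},{"offset":[0,-0.02,0.247],"spin":0,"jaw":-1},{"offset":[0,-0.02,0.247],"spin":0,"jaw":-1},{"offset":[0,-0.02,0.247],"spin":0,"jaw":-1},{"offset":[0,-0.02,0.247],"spin":0,"jaw":-1},{"offset":[0,-0.02,0.247],"spin":0,"jaw":-1},{"offset":[0,-0.02,0.247],"spin":0,"jaw":-1}]'
python3 -c "
from h import *
go([386.8,-302.2,320])"
```

```text
time_s: 13.25
tool_pos: [386.5, -302.5, 133.0]
tcp_rot: [180.0, 0.0, 152.3]
ft_force: [1.6, 4.7, 4.9]
gripper_width: 13.0
finger_force: 60.5
move [-0.     0.002 -0.935] from [ 386.5 -302.5  133. ] [180.    0.  152.3] spin 0.0
```

```bash
python3 -m creep '[{"offset":[0,0,-0.1],"spin":0,"jaw":-1},{"offset":[0,0,-0.25],"spin":0,"jaw":-1},{"offset":[0,0,-0.4],"spin":0,"jaw":-1},{"offset":[0,0,-0.6],"spin":0,"jaw":-1},{"offset":[0,0,-0.8],"spin":0,"jaw":-1},{"offset":[0,0,-0.95],"spin":0,"jaw":-1},{"offset":[0,0,-0.98],"spin":0,"jaw":-1},{"offset":[-0.025,0.15,-0.98],"spin":0,"jaw":-1},{"offset":[-0.05,0.35,-0.98],"spin":0,"jaw":-1},{"offset":[-0.08,0.55,-0.98],"spin":0,"jaw":-1},{"offset":[-0.11,0.75,-0.98],"spin":0,"jaw":-1},{"offset":[-0.125,0.9,-0.98],"spin":0,"jaw":-1},{"offset":[-0.125,0.95,-0.98],"spin":0,"jaw":-1},{"offset":[-0.125,0.95,-0.98],"spin":0,"jaw":-1}]'
python3 -c "
from h import *
go([608,8.9,328],21.06)"
```

```text
time_s: 14.65
tool_pos: [496.6, -144.9, 326.3]
tcp_rot: [-180.0, -0.2, 152.4]
ft_force: [-0.1, -0.2, -3.3]
gripper_width: 12.7
finger_force: 59.5
move [-0.137  0.94  -0.009] from [ 496.6 -144.9  326.3] [-180.    -0.2  152.4] spin -0.23399999999999999
```

```bash
python3 -m creep '[{"offset":[-0.02,0.15,-0.01],"spin":-0.03,"jaw":-1},{"offset":[-0.05,0.35,-0.01],"spin":-0.08,"jaw":-1},{"offset":[-0.08,0.55,-0.01],"spin":-0.13,"jaw":-1},{"offset":[-0.11,0.75,-0.01],"spin":-0.18,"jaw":-1},{"offset":[-0.13,0.88,-0.01],"spin":-0.22,"jaw":-1},{"offset":[-0.137,0.94,-0.01],"spin":-0.234,"jaw":-1},{"offset":[-0.137,0.94,-0.01],"spin":-0.234,"jaw":-1},{"offset":[-0.137,0.94,-0.01],"spin":-0.234,"jaw":-1},{"offset":[-0.137,0.94,-0.01],"spin":-0.234,"jaw":-1},{"offset":[-0.137,0.94,-0.01],"spin":-0.234,"jaw":-1}]'
python3 - <<'E'
from h import *
c=cam("wrist"); im,d=eyes.get_image("wrist"); P=cloud(c,d); cv2.imwrite("pics/w6.png",im); np.savez("w6.npz",K=c[0],R=c[1],t=c[2],d=d)
go([608,8.9,230])
H,S,V=masks(im)
for b,a,ce in blobs((H>2)&(H<20)&(S>150)&(V>90)&(P[...,2]>60),40): print(a,ce.round(1),np.median(P[b],0).round(1))
E
```

```text
time_s: 15.65
tool_pos: [608.2, 6.2, 331.0]
tcp_rot: [-180.0, 0.0, 173.2]
ft_force: [-1.0, 0.1, -2.7]
gripper_width: 12.6
finger_force: 59.5
move [0.003 0.012 0.505] from [608.3   6.4 331. ] [-180.     0.   173.2] spin 0.0
407 [241.3  44.6] [462.3 -47.9 136. ]
1085 [327.1 147.7] [549.1  13.8 208.3]
1330 [230.8 216.4] [588.5 -67.6 208.2]
1094 [421.4 215.9] [604.9  80.7 208.4]
7054 [326.  315.9] [597.9   7.  356.1]
```

View pics/w6.png

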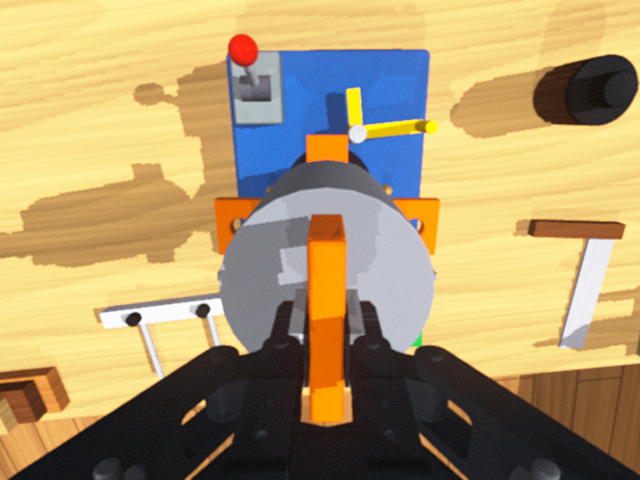

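The hood hangs over the seat with lugs at (231,216) and (421,216) and the tab at (327,148). Measuring where its edges are relative to the tool.

```bash
python3 - <<'E'
from h import *
z=np.load("w6.npz"); c=(z["K"],z["R"],z["t"]); P=cloud(c,z["d"]); im=cv2.imread("pics/w6.png"); H,S,V=masks(im)
y=np.radians(-6.8); ex=np.array([np.cos(y),np.sin(y)]); ey=np.array([-np.sin(y),np.cos(y)]); T=np.array([608.3,6.4])
for b,a,ce in blobs((H>2)&(H<20)&(S>150)&(V>90)&(P[...,2]>203)&(P[...,2]<213),40):
    X=plane(c,np.argwhere(b)[:,::-1],208)[:,:2]-T; q=np.c_[X@ex,X@ey]; print(a,'x',np.percentile(q[:,0],[2,98]).round(1),q[:,0].min().round(1),'y',np.percentile(q[:,1],[1,50,99]).round(1),q[:,1].min().round(1),q[:,1].max().round(1),np.median(P[b][:,2]))
    # front edge angle: per-column min row
    uv=np.argwhere(b)[:,::-1]; us=np.unique(uv[:,0])[3:-3]; fr=np.array([[u,uv[uv[:,0]==u,1].min()-.5] for u in us]); F=plane(c,fr,208)[:,:2]-T; g=np.c_[F@ex,F@ey]; print('  front x',np.median(g[:,0]).round(1),'slope deg',np.degrees(np.arctan(np.polyfit(g[:,1],g[:,0],1)[0])).round(2), 'mid y', (g[:,1].mean()).round(1))
go([608,8.9,230],173.63-173.2)
E
```

```text
1075 x [-68.4 -50.2] -68.4 y [-14.2   0.2  14.6] -14.4 15.1 208.32326603956514
  front x -68.7 slope deg 0.03 mid y 0.5
1244 x [-22.1  18.7] -22.9 y [-84.8 -75.6 -52.5] -85.0 -50.1 208.20072543895253
  front x -22.5 slope deg -0.14 mid y -67.4
1046 x [-22.   17.1] -22.8 y [52.  74.5 84.4] 49.7 85.1 208.41090571215364
  front x -22.4 slope deg -0.1 mid y 67.3
move [0.003 0.012 0.505] from [608.3   6.4 331. ] [-180.     0.   173.2] spin -0.004777777777777854
```

```bash
python3 -m creep '[{"offset":[0.003,0.012,0],"spin":-0.005,"jaw":-1},{"offset":[0.003,0.012,0.05],"spin":-0.005,"jaw":-1},{"offset":[0.003,0.012,0.1],"spin":-0.005,"jaw":-1},{"offset":[0.003,0.012,0.15],"spin":-0.005,"jaw":-1},{"offset":[0.003,0.012,0.15],"spin":-0.005,"jaw":-1},{"offset":[0.003,0.012,0.15],"spin":-0.005,"jaw":-1}]'
python3 -c "
from h import *
go([608.1,8.8,208])"
```

```text
time_s: 16.3
tool_pos: [607.9, 10.1, 299.9]
tcp_rot: [-180.0, -0.1, 173.8]
ft_force: [0.3, -0.1, -2.7]
gripper_width: 12.4
finger_force: 59.5
move [-0.002 -0.006  0.459] from [607.9  10.1 299.9] [-1.800e+02 -1.000e-01  1.738e+02] spin 0.0
```

```bash
python3 -m creep '[{"offset":[-0.002,-0.006,0.03],"spin":0,"jaw":-1},{"offset":[-0.002,-0.006,0.1],"spin":0,"jaw":-1},{"offset":[-0.002,-0.006,0.2],"spin":0,"jaw":-1},{"offset":[-0.002,-0.006,0.3],"spin":0,"jaw":-1},{"offset":[-0.002,-0.006,0.4],"spin":0,"jaw":-1},{"offset":[-0.002,-0.006,0.45],"spin":0,"jaw":-1},{"offset":[-0.002,-0.006,0.45],"spin":0,"jaw":-1},{"offset":[-0.002,-0.006,0.45],"spin":0,"jaw":-1},{"offset":[-0.002,-0.006,0.45],"spin":0,"jaw":-1}]'
python3 -c "
from h import *
for i in range(3): go([608.1,8.8,184])"
```

```text
time_s: 17.2
tool_pos: [609.4, 8.7, 212.2]
tcp_rot: [180.0, 0.1, 173.8]
ft_force: [-1.2, 0.2, -2.9]
gripper_width: 12.9
finger_force: 59.4
move [ 0.006 -0.     0.141] from [609.4   8.7 212.2] [1.800e+02 1.000e-01 1.738e+02] spin 0.0
move [ 0.006 -0.     0.141] from [609.4   8.7 212.2] [1.800e+02 1.000e-01 1.738e+02] spin 0.0
move [ 0.006 -0.     0.141] from [609.4   8.7 212.2] [1.800e+02 1.000e-01 1.738e+02] spin 0.0
```

```bash
python3 -m creep '[{"offset":[0.005,0,0.02],"spin":0,"jaw":-1},{"offset":[0.005,0,0.04],"spin":0,"jaw":-1},{"offset":[0.005,0,0.06],"spin":0,"jaw":-1},{"offset":[0.005,0,0.08],"spin":0,"jaw":-1},{"offset":[0.005,0,0.09],"spin":0,"jaw":-1},{"offset":[0.005,0,0.09],"spin":0,"jaw":-1}]'
```

```text
time_s: 17.8
tool_pos: [607.3, 8.9, 192.1]
tcp_rot: [-180.0, -0.0, 173.8]
ft_force: [0.5, -0.4, -4.0]
gripper_width: 12.5
finger_force: 59.5
```

```bash
python3 -m creep '[{"offset":[-0.002,0,0.01],"spin":0,"jaw":-1},{"offset":[-0.002,0,0.025],"spin":0,"jaw":-1},{"offset":[-0.002,0,0.04],"spin":0,"jaw":-1},{"offset":[-0.002,0,0.046],"spin":0,"jaw":-1},{"offset":[-0.002,0,0.046],"spin":0,"jaw":-1},{"offset":[-0.002,0,0.046],"spin":0,"jaw":-1}]'
```

```text
time_s: 18.4
tool_pos: [608.0, 8.8, 183.5]
tcp_rot: [-180.0, 0.0, 173.8]
ft_force: [-0.5, -0.1, -3.5]
gripper_width: 12.9
finger_force: 59.5
```

Nearly there; lower a touch until it rests, then let go and lift clear.

```bash
python3 -m creep '[{"offset":[0,0,0.003],"spin":0,"jaw":-1},{"offset":[0,0,0.005],"spin":0,"jaw":-1},{"offset":[0,0,0.005],"spin":0,"jaw":-1},{"offset":[0,0,0.005],"spin":0,"jaw":-1}]'
python3 -m creep '[{"offset":[0,0,0],"spin":0,"jaw":1},{"offset":[0,0,0],"spin":0,"jaw":1},{"offset":[0,0,0],"spin":0,"jaw":1},{"offset":[0,0,0],"spin":0,"jaw":1},{"offset":[0,0,0],"spin":0,"jaw":1},{"offset":[0,0,0],"spin":0,"jaw":1},{"offset":[0,0,-0.1],"spin":0,"jaw":1},{"offset":[0,0,-0.3],"spin":0,"jaw":1},{"offset":[0,0,-0.5],"spin":0,"jaw":1},{"offset":[0.2,0,-0.6],"spin":0,"jaw":-1},{"offset":[0.4,0,-0.6],"spin":0,"jaw":-1},{"offset":[0.4,0,-0.6],"spin":0,"jaw":-1},{"offset":[0.4,0,-0.6],"spin":0,"jaw":-1}]'
python3 - <<'E'
from h import *
c=cam("wrist"); im,d=eyes.get_image("wrist"); P=cloud(c,d); cv2.imwrite("pics/w7.png",im)
H,S,V=masks(im)
m=(H>2)&(H<20)&(S>150)&(V>90)
for b,a,ce in blobs(m&(P[...,2]>52),40):
    X=P[b]; print(a,ce.round(1),np.median(X,0).round(1),np.percentile(X[:,2],[5,95]).round(1), cv2.minAreaRect(plane(c,np.argwhere(b)[:,::-1],np.median(X[:,2]))[:,:2].astype(np.float32)))
for n,m in (('post',(H>18)&(H<35)&(S>120)&(P[...,2]>112)&(P[...,2]<122)),('ball',((H<6)|(H>174))&(S>130)&(P[...,2]>100)&(P[...,2]<150))):
  for b,a,ce in blobs(m,30): print(n,a,ce,plane(c,ce,117 if n=='post' else 125)[0].round(1),np.median(P[b],0).round(1))
E
```

```text
time_s: 18.8
tool_pos: [608.2, 8.9, 183.0]
tcp_rot: [180.0, 0.0, 173.8]
ft_force: [-1.0, 1.5, 1.2]
gripper_width: 12.8
finger_force: 60.0
time_s: 20.1
tool_pos: [528.1, 17.6, 302.9]
tcp_rot: [180.0, 0.1, 173.8]
ft_force: [0.0, 0.5, -0.5]
gripper_width: 28.2
finger_force: 0.0
122 [238.6 142.5] [460.  -48.5 136.3] [132.6 139.1] ((460.1441955566406, -49.35853576660156), (12.295939445495605, 16.981651306152344), 36.05713653564453)
442 [326.6 213.9] [549.   15.7  60.4] [59.  61.6] ((549.2339477539062, 15.419116973876953), (29.995019912719727, 20.49078369140625), 83.75459289550781)
853 [265.7 260.4] [594.1 -61.2  60.3] [57.5 63.8] ((600.2572021484375, -57.55900573730469), (35.03335952758789, 45.054019927978516), 83.43233489990234)
848 [386.9 260.4] [608.9  79.1  60.4] [57.3 64.9] ((614.737060546875, 74.96110534667969), (35.91599655151367, 44.92580032348633), 83.87687683105469)
1774 [326.6 325.1] [595.8  10.  208.1] [184.1 209.2] ((600.2750244140625, 9.549776077270508), (13.239790916442871, 93.2771224975586), 84.19470977783203)
97 [464.  456.2] [544.1  55.3 367.4] [361.5 374. ] ((545.0471801757812, 56.03418731689453), (20.481983184814453, 1.0702261924743652), 33.46945571899414)
79 [176.9 468.8] [535.1 -24.5 371.9] [368.8 382.2] ((534.837890625, -24.330337524414062), (1.1410783529281616, 10.236806869506836), 44.717769622802734)
post 142 [429.30985915 217.36619718] [548.1 113.1 117. ] [548.1 113.  117.6]
ball 695 [240.58561151 147.74244604] [465.2 -50.3 125. ] [464.6 -47.7 135.4]
```

View pics/w7.png

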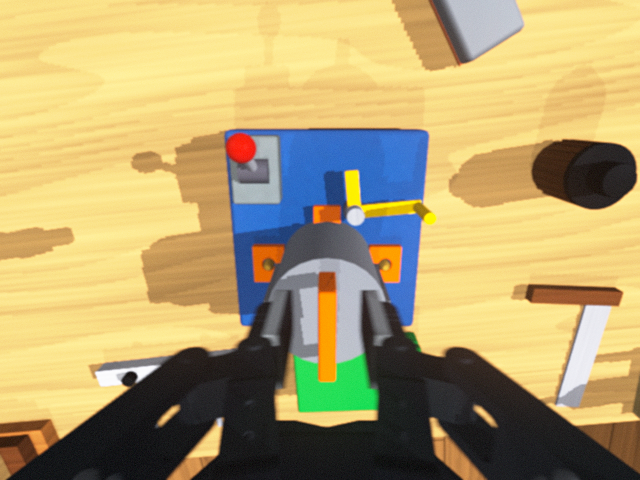

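The hood is flush: lug tops at 60.3, lugs on the pegs at (267,262) and (387,263). The catch post is at (548,113), close to open. Going to the post.

```bash
python3 -c "
from h import *
go([548.1,113.1,140])"
python3 -m creep '[{"offset":[-0.05,0.48,0],"spin":0,"jaw":0},{"offset":[-0.05,0.48,0],"spin":0,"jaw":0},{"offset":[-0.05,0.48,0.2],"spin":0,"jaw":0},{"offset":[-0.05,0.48,0.4],"spin":0,"jaw":0},{"offset":[-0.05,0.48,0.6],"spin":0,"jaw":0},{"offset":[-0.05,0.48,0.8],"spin":0,"jaw":0},{"offset":[-0.05,0.48,0.8],"spin":0,"jaw":0},{"offset":[-0.05,0.48,0.8],"spin":0,"jaw":0}]'
python3 -c "
from h import *
go([548.1,113.1,86])"
```

```text
move [-0.044  0.486  0.814] from [528.7  17.5 302.8] [-1.800e+02  1.000e-01  1.738e+02] spin 0.0
time_s: 20.95
tool_pos: [549.0, 111.8, 142.4]
tcp_rot: [-180.0, -0.1, 173.8]
ft_force: [-0.1, 0.2, 0.8]
gripper_width: 42.6
finger_force: 0.0
move [0.005 0.006 0.282] from [549.  111.8 142.4] [-1.800e+02 -1.000e-01  1.738e+02] spin 0.0
```

```bash
python3 -m creep '[{"offset":[0.003,0.004,0.1],"spin":0,"jaw":0},{"offset":[0.003,0.004,0.2],"spin":0,"jaw":0},{"offset":[0.003,0.004,0.28],"spin":0,"jaw":0},{"offset":[0.003,0.004,0.28],"spin":0,"jaw":0},{"offset":[0.003,0.004,0.28],"spin":0,"jaw":-1},{"offset":[0.003,0.004,0.28],"spin":0,"jaw":-1},{"offset":[0.003,0.004,0.28],"spin":0,"jaw":-1},{"offset":[0.003,0.004,0.28],"spin":0,"jaw":-1},{"offset":[0.003,0.004,0.28],"spin":0,"jaw":-1},{"offset":[0.003,0.004,0.28],"spin":0,"jaw":-1}]'
python3 - <<'E'
from h import *
o=manip.get_obs(); T=o["tool_pos"][:2]; y=np.radians(o["tcp_rot"][2]); pv=np.array([546.9,45.8])
r=np.hypot(*(T-pv)); a0=np.degrees(np.arctan2(*(T-pv)[::-1])); print(r,a0,o["tool_pos"])
for a in np.linspace(a0,174,8):
    d=pv+68*np.array([np.cos(np.radians(a)),np.sin(np.radians(a))])-T
    print(round(a),(np.array([d@[np.cos(y),np.sin(y)],d@[np.sin(y),-np.cos(y)]])/200).round(3))
E
```

```text
time_s: 21.95
tool_pos: [549.7, 113.6, 88.4]
tcp_rot: [179.9, 0.2, 173.8]
ft_force: [-0.6, 4.8, 6.9]
gripper_width: 10.2
finger_force: 58.9
67.85963607217353 87.65980258373577 [549.67089859 113.60304071  88.39097001]
88 [0.    0.001]
100 [ 0.072 -0.012]
112 [ 0.14 -0.04]
125 [ 0.2   -0.081]
137 [ 0.249 -0.135]
149 [ 0.287 -0.198]
162 [ 0.309 -0.267]
174 [ 0.317 -0.34 ]
```

```bash
python3 -m creep '[{"offset":[0.036,-0.004,0],"spin":0,"jaw":-1},{"offset":[0.072,-0.012,0],"spin":0,"jaw":-1},{"offset":[0.107,-0.025,0],"spin":0,"jaw":-1},{"offset":[0.14,-0.04,0],"spin":0,"jaw":-1},{"offset":[0.171,-0.06,0],"spin":0,"jaw":-1},{"offset":[0.2,-0.081,0],"spin":0,"jaw":-1},{"offset":[0.226,-0.107,0],"spin":0,"jaw":-1},{"offset":[0.249,-0.135,0],"spin":0,"jaw":-1},{"offset":[0.27,-0.166,0],"spin":0,"jaw":-1},{"offset":[0.287,-0.198,0],"spin":0,"jaw":-1},{"offset":[0.3,-0.232,0],"spin":0,"jaw":-1},{"offset":[0.309,-0.267,0],"spin":0,"jaw":-1},{"offset":[0.315,-0.304,0],"spin":0,"jaw":-1},{"offset":[0.317,-0.34,0],"spin":0,"jaw":-1},{"offset":[0.317,-0.345,0],"spin":0,"jaw":-1},{"offset":[0.317,-0.345,0],"spin":0,"jaw":-1}]'
python3 - <<'E'
from h import *
o=manip.get_obs(); d=o["tool_pos"][:2]-[546.9,45.8]; print(np.radians(np.degrees(np.arctan2(d[1],d[0]))-83.63),np.hypot(*d))
E
```

```text
time_s: 23.55
tool_pos: [477.5, 53.1, 87.9]
tcp_rot: [179.8, -0.0, 173.8]
ft_force: [-8.2, 12.4, 12.2]
gripper_width: 9.9
finger_force: 60.9
1.5777811565439412 69.7307002205071
```

The catch is at its stop. Releasing, rising, and going to the robot side of the switch ball.

```bash
python3 -m creep '[{"offset":[0,0.003,0],"spin":0,"jaw":0},{"offset":[0,0.003,0],"spin":0,"jaw":0},{"offset":[0,0.003,0],"spin":0,"jaw":0},{"offset":[0,0.003,0],"spin":0,"jaw":0},{"offset":[0,0.003,-0.2],"spin":0,"jaw":0},{"offset":[0,0.003,-0.4],"spin":0,"jaw":0},{"offset":[0,0.003,-0.6],"spin":0,"jaw":0},{"offset":[0,0.003,-0.7],"spin":0,"jaw":-1},{"offset":[0.2,-0.2,-0.7],"spin":0,"jaw":-1},{"offset":[0.2,-0.52,-0.7],"spin":0,"jaw":-1},{"offset":[0.2,-0.52,-0.7],"spin":0,"jaw":-1},{"offset":[0.2,-0.52,-0.7],"spin":0,"jaw":-1}]'
python3 - <<'E'
from h import *
im,d=eyes.get_image("wrist"); c=cam("wrist"); P=cloud(c,d); cv2.imwrite("pics/w8.png",im); H,S,V=masks(im)
for n,m in (('post',(H>18)&(H<35)&(S>120)&(P[...,2]>112)&(P[...,2]<122)),('ball',((H<6)|(H>174))&(S>130)&(P[...,2]>100)&(P[...,2]<150))):
  for b,a,ce in blobs(m,30):
    q=plane(c,ce,117 if n=='post' else 125)[0]; print(n,a,ce,q.round(1)); 
    if n=='post': e=q[:2]-[546.9,45.8]; print(np.radians(np.degrees(np.arctan2(e[1],e[0]))-83.63))
go([428,-46,112])
E
```

```text
time_s: 24.75
tool_pos: [426.2, -50.4, 226.5]
tcp_rot: [-179.9, 0.0, 173.6]
ft_force: [0.0, -0.2, 0.0]
gripper_width: -0.1
finger_force: 0.0
post 213 [466.92018779 283.35680751] [479.5  53.8 117. ]
1.5639856969325592
ball 632 [334.52056962 281.77848101] [463.  -47.2 125. ]
move [-0.006  0.016  0.573] from [426.5 -49.1 226.5] [-180.     0.   173.6] spin 0.0
```

View pics/w8.png

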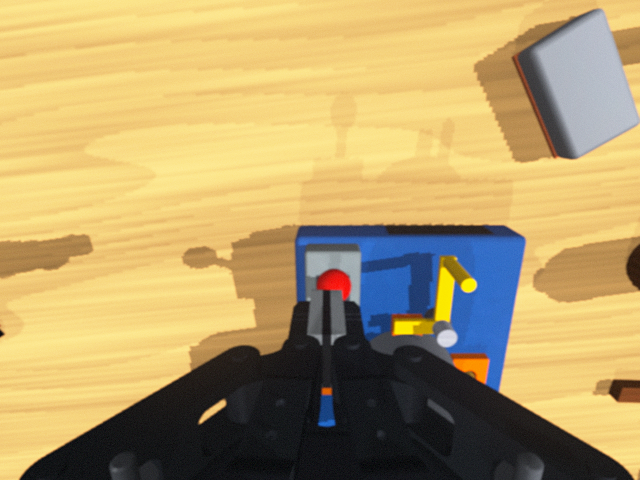

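The catch is over the tab, post at (467,283) giving 1.56 rad. The ball is at (335,282), still off. Descending and pushing.

```bash
python3 -m creep '[{"offset":[0,0.01,0.2],"spin":0,"jaw":-1},{"offset":[0,0.01,0.4],"spin":0,"jaw":-1},{"offset":[0,0.01,0.55],"spin":0,"jaw":-1},{"offset":[0,0.01,0.57],"spin":0,"jaw":-1},{"offset":[0,0.01,0.57],"spin":0,"jaw":-1},{"offset":[-0.05,0.01,0.57],"spin":0,"jaw":-1},{"offset":[-0.1,0.01,0.57],"spin":0,"jaw":-1},{"offset":[-0.15,0.01,0.57],"spin":0,"jaw":-1},{"offset":[-0.2,0.01,0.57],"spin":0,"jaw":-1},{"offset":[-0.25,0.01,0.57],"spin":0,"jaw":-1},{"offset":[-0.3,0.01,0.57],"spin":0,"jaw":-1},{"offset":[-0.33,0.01,0.57],"spin":0,"jaw":-1},{"offset":[-0.33,0.01,0.57],"spin":0,"jaw":-1}]'
```

```text
time_s: 26.1
tool_pos: [493.2, -53.3, 112.3]
tcp_rot: [180.0, -0.0, 173.8]
ft_force: [0.1, 0.3, -0.3]
gripper_width: -0.1
finger_force: 0.0
```

```bash
python3 -m creep '[{"offset":[-0.015,0,0],"spin":0,"jaw":-1},{"offset":[-0.03,0,0],"spin":0,"jaw":-1},{"offset":[-0.03,0,0],"spin":0,"jaw":-1},{"offset":[-0.03,0,0],"spin":0,"jaw":-1}]'
python3 - <<'E'
from h import *
im,d=eyes.get_image("scene"); c=cam("scene"); P=cloud(c,d); H,S,V=masks(im)
for b,a,ce in blobs(((H<6)|(H>174))&(S>130)&(P[...,2]>90)&(P[...,2]<160)&(np.hypot(P[...,0]-490,P[...,1]+52)<70),4): print(a,ce,plane(c,ce,125)[0].round(1),np.median(P[b],0).round(1))
E
```

```text
time_s: 26.5
tool_pos: [496.7, -53.7, 111.9]
tcp_rot: [180.0, -0.2, 173.8]
ft_force: [-8.7, 1.4, 3.4]
gripper_width: -0.1
finger_force: 4.3
47 [317.36170213 214.36170213] [518.2 -55.1 125. ] [521.3 -49.8 131. ]
```

```bash
python3 -m creep '[{"offset":[0.1,0,0],"spin":0,"jaw":-1},{"offset":[0.3,0,-0.2],"spin":0,"jaw":-1},{"offset":[0.4,0,-0.5],"spin":0,"jaw":-1},{"offset":[0.4,0,-0.8],"spin":0,"jaw":-1},{"offset":[0.4,0,-0.9],"spin":0,"jaw":-1},{"offset":[0.4,0,-0.9],"spin":0,"jaw":-1},{"offset":[0.4,0,-0.9],"spin":0,"jaw":-1},{"offset":[0.4,0,-0.9],"spin":0,"jaw":-1}]'
python3 - <<'E'
from h import *
im,d=eyes.get_image("top"); c=cam("top"); cv2.imwrite("pics/t9.png",im)
im,d=eyes.get_image("scene"); c=cam("scene"); P=cloud(c,d); H,S,V=masks(im); cv2.imwrite("pics/s9.png",cv2.resize(im[150:320,220:420],None,fx=3,fy=3))
for b,a,ce in blobs(((H<6)|(H>174))&(S>130)&(P[...,2]>90)&(P[...,2]<160)&(np.hypot(P[...,0]-490,P[...,1]+52)<70),4): print(a,plane(c,ce,125)[0].round(1))
E
```

```text
time_s: 27.35
tool_pos: [418.6, -45.1, 291.2]
tcp_rot: [180.0, -0.1, 173.8]
ft_force: [-0.1, 0.2, -0.4]
gripper_width: -0.1
finger_force: 0.0
44 [519.1 -55.7 125. ]
```

View pics/s9.png

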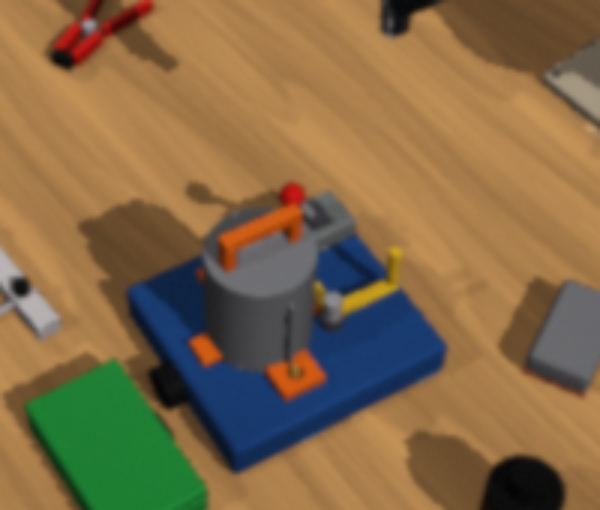

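The hood is flush, the catch is across with its post at (395,265), and the ball at (292,195) is at the on position. Everything else is undisturbed.

```bash
python3 -c "
from cell import hand_in
print(hand_in())"
```

```text
the job is handed in; nothing more can be done
None
```

The dust extractor is ready and the job is handed in at about 27 s: filter on the spigot, hood flush on both pegs, catch closed at 1.56 rad, switch lever at its on stop, and the rest of the bench untouched; the hand-in gave no verdict.

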